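# Pin and clip the drawbar coupling

### The arm

A 6-joint arm with a two-finger parallel gripper is mounted at the origin on a cart in front of the work surface, level with it; the furniture and walls round the work are solid. World frame = base frame: x ahead of the robot, y to its left, z up, the work surface at z = 0. Lengths are in m, angles in rad, forces in N, time in s.
With the tool pointing down it reaches from about 0.35 to 0.975 m from the base axis. Payload 4.9 kg.
Tool frame: the origin (TCP) lies between the finger pads; the fingertips stand 22 mm ahead of it and the grasp point (between the pads) lies 3 mm ahead of it; z points along the fingers, y is the line along which they close (so a half turn about z gives the same grasp; the last joint's range is limited). The gripper opens to 85 mm and grips with 20 to 120 N. Pads are 22 mm wide; open, the fingers measure 114 mm over their backs; the gripper's body (76 mm by 85 mm) begins 54 mm behind the grasp point. The pads swing forward as they close: fully open they stand 13 mm farther back than shut.
Start: joints at [-1.461, 0.053, 1.613, -0, 1.476, -0.119], TCP at [0.142, -0.609, 0.253] pointing down, gripper open.
Joint ranges: [-3.01, 3.01], [-1.01, 2.22], [0.06, 2.58], [-1.02, 4.17], [0.09, 2.62], [-3.14, 3.14]. Speed limits (rad/s): [2.57, 2.57, 3.14, 3.14, 3.14, 3.14].

### API

Orientations are given as a unit quaternion [w, x, y, z].
In Python, from plant import state, grab_frame, get_calibration, job_done, recognise, regions_of gives the robot as it stands.
- The arm moves only by the tool apply_moves, never from a script. Its argument "targets" is a list of rows, each an object with "translation": the shift along the tool's x, y, z normalised to -1 to 1, where 1 is 100 mm, a list of three; "twist": the turn about the tool's z normalised to -1 to 1, where 1 is 0.1 rad; "hand": the opening, from 0 (shut) to 1 (fully open). A call has 1 to 8 rows; each row shifts and turns the commanded pose from where the row before left it, along the tool's axes as they then stand; what a row does not reach is not made up. A row lasts 1/10 s, in which the tool goes at most 50 mm and 8.59 degrees, less where a joint would pass 70% of its speed; a pose out of reach is approached as far as the arm can. A call with a number of a shift or a turn outside -1 to 1 is refused whole. A call with a gripper value outside its range is refused whole. The fingers move at their own pace and stop on an object; the grip force is fixed at half the most. Time passes only in rows, so rows that do not move let the fingers close. It gives the time, the measured TCP pose, the force, the opening and the grip force at its end, in the units of the state.
- state(): the state, without advancing time (a new reading comes with each control period).
- grab_frame(name): name is "side" or "top" or "wrist"; returns the picture (384x512x3 uint8, red, green, blue); there is no depth.
- get_calibration(name): a dict with "camera_matrix" (3x3 intrinsics, pixels), "D" ([k1, k2, p1, p2, k3] as OpenCV has them; the pictures are not rectified), "pose" (4x4, takes a point from camera to world coordinates). Camera axes: x right, y up, looking along -z (the intrinsics and any distortion apply to the point x, -y, -z); pixel columns grow to the right and rows downward; lengths in m; the calibration is good to about 2 mm. A picture is of the moment at which its call begins: read the wrist's pose just before it. get_calibration takes no time and is no camera call; for the wrist camera it gives the pose at the moment of the call.
- job_done(): hands the job in; it is judged then, once.
Trained networks look in the newest picture that a camera, given by its name, has taken for a name from the list of things; names that differ only in an ending like _2 or _b are one class to them, and where a whole thing is asked for, a point or a joint stands for the part that bears it (a point fixed in the world has none). Each returns a list of dicts, best first, with "score" (0 to 1); they miss things now and then, are a little off and sometimes report something else, mostly with a low value. They report only what shows in the picture. A call takes as long as a camera call.
- recognise(camera, query): "point" ([x, y, z] in m, in world coordinates, good to about 4 mm: the middle of the surface that is visible of it).
- regions_of(camera, query): "pixels" (384x512 bool, what is visible of it).
The state is a dict: "time": time; "joint_pos": joint angles; "joint_vel": joint speeds; "joint_efforts": joint torques, N m; "tool_pos": TCP position; "tool_rot": TCP orientation; "contact_force": force on the tool from outside, world axes, zero at the start; "ft_torque": the same for the moment, N m; "gripper_width": opening from 0.0 (shut) to 1.0 (fully open); "grasp_force": force on a finger pad.
Only numpy, scipy, OpenCV 4.12 (cv2) and the standard library are available. Lean on these libraries where they do the work, as an engineer would, in place of code of your own. Each camera call takes 0.05 s, during which the arm holds its last target. There are 200 camera calls.

### The job

Secure the drawbar coupling: fold the hitch pin's red handle down onto its rest, then take the R-clip out of the wooden block and push its straight leg down through the hole in the pin's free end until the bent leg has ridden over the pin and the pin sits fully in the clip's curve. The pin floats endways, so look or feel for the hole; keep the touch light, never leaning hard on the handle or the clip (keep every push under 40 newtons), let go of the clip and leave the other things on the table alone.

Things in the scene. Friction and masses are not known exactly. Their poses are not given: they have to be found in the camera images.
- coupling: Green clevis bracket, fixed; 150x110x10 mm base plate; two ears (y = 17 to 27 and -17 to -27 mm, 52 mm wide, rounded tops 121 mm up); dark drawbar eye between them, its bar sloping down behind to x = 0.14 m. A bright 22 mm hitch pin lies in the ears along y, axis 95 mm up. Origin on the table below the pin, midway between the ears. +y: the pin's drilled free end; -y: its red handle.
- pin_exit (a point): On the pin's axis at the +y ear's outer face; axes as the bracket's. With the handle down the 8 mm cross-hole is vertical, on the pin's centre line. The pin floats endways, a new place each time, not measured: hole centre 23 to 45 mm from here along +y. About 9 N shifts it. Pin top 11 mm above the axis; it ends 14 mm past the hole centre.
- hitch_pin (a joint): Turn of the hitch pin about its axis, rad. 0 = handle level on its rubber-padded rest, a stop, pointing to the bracket's -x; it rises as the value grows (1.57 = upright). It stays where it is left; turning takes about 0.25 N m.
- clip_block: Dark wooden block 60 x 100 x 40 mm, fixed to the table, origin under its centre; the clip stands in the 7.5 mm hole, 28 mm deep, in the middle of its top, between two spare pins that stick up 25 mm near its ends.
- r_clip: R-clip of bright 5 mm wire, 122 mm long, 65 g, standing loosely, may lean. Origin at the straight leg's tip, z up that leg; flat in its xz plane, sprung bent leg on the +x side: flared end at z = 31 mm, narrowest at 42, curve for the pin centred at 54. Hold it by the coil: centre x = 7, z = 110 mm, 24 mm across, 10.5 mm thick along y. Pushing it over the pin takes 4 to 10 N, then it snaps home.
- clip_seat (a point): Point on the straight leg's centre line, 54 mm up from its tip, level with the middle of the bent leg's curve: it lies on the pin's axis when the clip is home. Axes as the clip's.
- nail_carton: Small blue and white carton, 90 x 66 x 35 mm, a bystander.
- tape_measure: Black tape measure, 61 x 84 x 58 mm, a bystander.
- big_nut: Large rusty nut, 38 x 40 x 22 mm, a bystander.
- handle_rest (a point): Fixed point on the bracket, on its -y side: where the middle of the red grip's underside lies with the handle down at mid float. The handle's centre line then runs 9 mm above it, along the bracket's x, 11 mm to either side in y as the pin floats. Grip: 18 mm thick, from 36 to 91 mm from the pin's axis.

How it is judged:
On the way, in this order (a step that is already met when the one before it is completed fails the run):
1. the pin's handle is folded down onto its rest (value of joint hitch_pin below 0.06 rad), for 0.2 s.
2. the clip's straight leg has gone down into the pin's cross-hole (z of r_clip in the frame of pin_exit below -0.004 m and x of r_clip in the frame of pin_exit between -0.006 and 0.006 m and y of r_clip in the frame of pin_exit between 0.018 and 0.049 m), for 0.2 s.
At the end, for the whole second after the job is handed in: Handle down on its rest (within 0.1 rad); clip let go, at rest, straight leg in the pin's hole (5 mm sideways, upright within 0.25 rad, square across the pin within 0.4 rad), the pin in the bent leg's curve (seat point 5 mm above to 6 mm below the pin's axis) (value of joint hitch_pin below 0.1 rad and z of clip_seat in the frame of pin_exit between -0.006 and 0.005 m and x of clip_seat in the frame of pin_exit between -0.005 and 0.005 m and y of clip_seat in the frame of pin_exit between 0.018 and 0.049 m and angle between the z axis of r_clip and the z axis of pin_exit, either way round below 0.25 rad and angle between the x axis of r_clip and the x axis of pin_exit, either way round below 0.4 rad and linear speed of r_clip below 0.02 m/s); the robot touches nothing.
It fails at once if the clip is forced: more than 40 N between clip and coupling (contact force between r_clip and coupling above 40 N).
It fails at once if the handle is forced: more than 40 N between the fingers and the coupling (contact force between the fingers and coupling above 40 N).
It fails at once if a bystander (nail carton, tape measure, nut) is pushed more than 3 cm (distance of any of nail_carton, tape_measure, big_nut from where it was at the start of the episode above 0.03 m).
It also fails if it takes over 72 s, if anything falls off the work surface, if the arm or the gripper's body presses on something with over 40 N, if the wrist force passes 120 N, or if a joint passes its speed limit or range.

## Working session

There is one attempt and no reset: what is moved stays moved. The work goes in short steps, Python scripts to look and compute and a tool call to move; the robot and the scene stay as the last step left them, time stands still between calls to the robot, and variables do not carry over. Pictures are saved under pics/ and viewed, at most 10 in all, crops included, and the job is handed in when it is done.

Besides the shell and the picture viewer there is one more tool, called after ">>>" as name(argument=value, ...), one argument or row to a line, values as JSON. apply_moves: Moves the arm, as the interface text tells. Its arguments: {"type":"object","properties":{"targets":{"type":"array"}},"required":["targets"]}

```bash
mkdir -p pics; ls
cat > h.py <<'E'
import numpy as np,cv2
from plant import *
def save(cam,fn):
    im=grab_frame(cam); cv2.imwrite('pics/'+fn,im[:,:,::-1]); return im
def proj(cam,P,c=None):
    c=c or get_calibration(cam); T=np.linalg.inv(np.array(c['pose'])); P=np.atleast_2d(P)
    q=P@T[:3,:3].T+T[:3,3]; q=q*[1,-1,-1]
    return cv2.projectPoints(q,np.zeros(3),np.zeros(3),np.array(c['camera_matrix'],float),np.array(c['D'],float))[0][:,0]
def ray(cam,uv,c=None):
    c=c or get_calibration(cam); T=np.array(c['pose'])
    n=cv2.undistortPoints(np.array([[uv]],float),np.array(c['camera_matrix'],float),np.array(c['D'],float))[0,0]
    d=T[:3,:3]@np.array([n[0],-n[1],-1.]); return T[:3,3],d/np.linalg.norm(d)
def atz(cam,uv,z,c=None):
    o,d=ray(cam,uv,c); return o+d*(z-o[2])/d[2]
E
cat > a.py <<'E'
from h import *
a=save('side','s0.png');b=save('top','t0.png')
cv2.imwrite('pics/st0.png',np.vstack([a,b])[:,:,::-1][:, :]) 
print(state())
for cam in('side','top'):
    print(cam,np.array(get_calibration(cam)['pose']).round(3).tolist())
    for q in ['coupling','hitch_pin','clip_block','r_clip','nail_carton','tape_measure','big_nut']:
        print(q,[(np.round(r['point'],3).tolist(),round(r['score'],2)) for r in recognise(cam,q)][:2])
c=np.hstack([a,b]);cv2.imwrite('pics/st0.png',cv2.resize(c,(800,300),interpolation=cv2.INTER_AREA)[:,:,::-1])
E
python3 a.py
```

```text
pics
{'time': 0.1, 'joint_pos': array([-1.46100875e+00,  5.32872606e-02,  1.61416656e+00,  3.76750252e-05,
        1.47602431e+00, -1.19021956e-01]), 'joint_vel': array([-7.57971729e-04, -2.65256253e-03, -2.78687920e-03,  5.18547579e-06,
       -8.46903205e-04, -1.17875688e-05]), 'joint_efforts': array([ 1.23722157e-04, -3.94903994e+01, -3.71362495e+01, -1.48101653e-04,
        3.89687601e-03,  3.88844668e-06]), 'tool_pos': array([ 0.14169921, -0.6081789 ,  0.25218226]), 'tool_rot': array([-9.42642429e-04,  9.93462673e-01,  1.14153527e-01,  2.31038797e-05]), 'contact_force': array([ 0.82511599, -0.27058812,  0.51489618]), 'ft_torque': array([-0.04008751, -0.06224284,  0.07339212]), 'grasp_force': 0.0, 'gripper_width': 0.9964413734421876}
side [[-0.994, 0.067, -0.081, 0.423], [-0.105, -0.643, 0.759, 0.561], [-0.001, 0.763, 0.646, 0.726], [0.0, 0.0, 0.0, 1.0]]
coupling [([0.509, -0.285, 0.039], 0.87)]
hitch_pin [([0.492, -0.365, 0.114], 0.76), ([0.515, -0.289, 0.046], 0.24)]
clip_block [([0.555, 0.01, 0.042], 0.8)]
r_clip [([0.567, -0.008, 0.105], 0.51)]
nail_carton [([0.468, 0.084, 0.032], 0.73)]
tape_measure [([0.612, -0.446, 0.037], 0.58)]
big_nut [([0.39, -0.244, 0.018], 0.44)]
top [[0.02, 0.985, -0.172, 0.345], [-1.0, 0.02, -0.005, -0.199], [-0.002, 0.172, 0.985, 1.081], [0.0, 0.0, 0.0, 1.0]]
coupling [([0.503, -0.304, 0.046], 0.98)]
hitch_pin [([0.501, -0.346, 0.106], 0.81), ([0.564, -0.011, 0.126], 0.69)]
clip_block [([0.557, -0.015, 0.041], 0.7)]
r_clip [([0.565, -0.011, 0.126], 0.62)]
nail_carton [([0.468, 0.067, 0.032], 0.94)]
tape_measure [([0.616, -0.459, 0.047], 0.73), ([0.502, -0.296, 0.047], 0.38)]
big_nut [([0.501, -0.301, 0.044], 0.54)]
```

Run:
```python
import cv2,numpy as np
a=cv2.imread('pics/s0.png');b=cv2.imread('pics/t0.png')
# crops
from h import proj
pts=np.array([[.5,-.3,.05],[.56,-.01,.06]])
print(proj('side',pts),proj('top',pts))
cv2.imwrite('pics/c0.png',np.vstack([cv2.resize(a,(800,600))])) 
cv2.imwrite('pics/c1.png',cv2.resize(b,(800,600)))
```

```text
[[259.84681594 179.52548547]
 [216.5396323  262.09485715]] [[296.19660572 207.30359856]
 [191.18186311 183.12079843]]
```

View pics/c0.png

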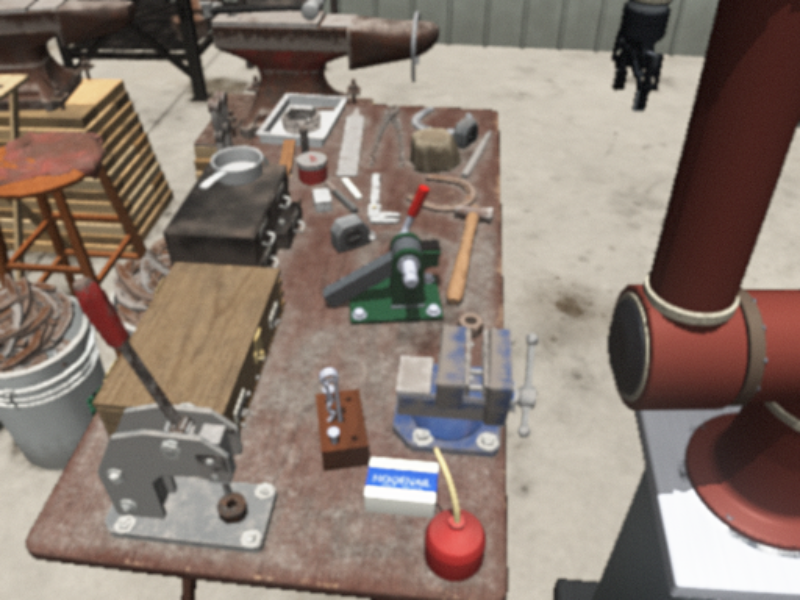

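View pics/c1.png

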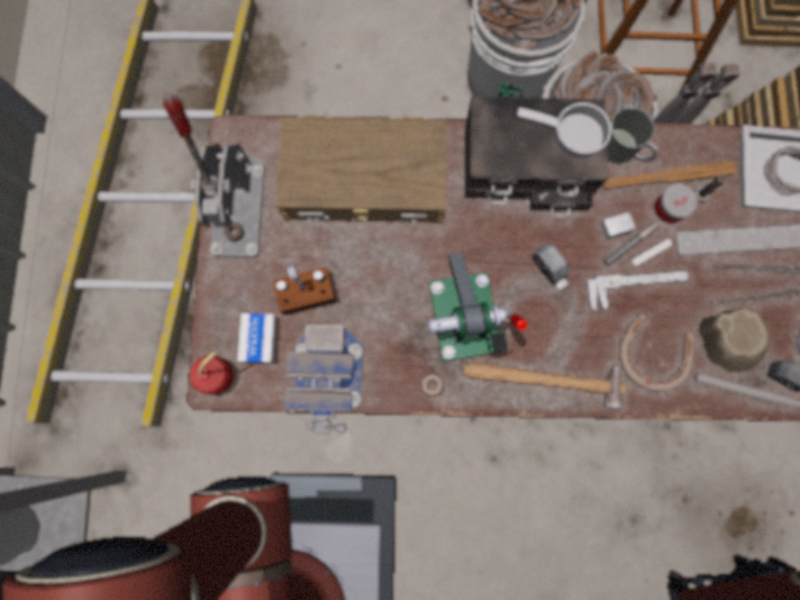

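The side and top views show the green coupling at about (400,270) side and (465,315) top, with its red handle nearly upright, the block and clip at (340,410) side and (305,290) top, and the blue vise nearer the robot. I'll enlarge the crops to measure.

Run:
```python
import cv2,numpy as np
a=cv2.imread('pics/s0.png');b=cv2.imread('pics/t0.png')
def cr(im,u,v,w,h,s): 
    return cv2.resize(im[v:v+h,u:u+w],(w*s,h*s),interpolation=cv2.INTER_CUBIC)
# each 400x300 -> s=4: 100x75
A=cr(a,200,115,100,100,4);B=cr(b,260,155,100,100,4);C=cr(a,180,220,100,50,4);D=cr(b,150,160,100,50,4)
cv2.imwrite('pics/c2.png',np.vstack([np.hstack([A,B]),np.hstack([C,D])]))
```

```text
(no output)
```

View pics/c2.png

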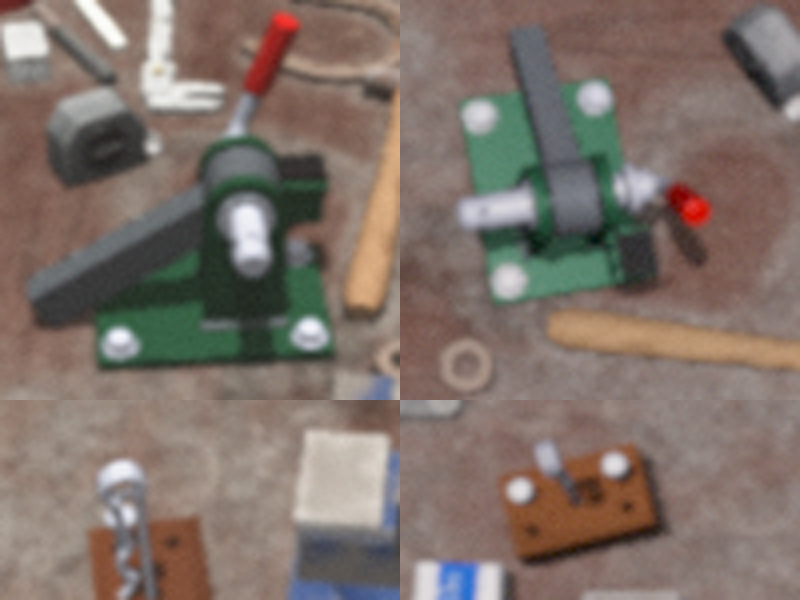

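```bash
cat > fit.py <<'E'
from h import *
from scipy.optimize import least_squares
ct,cs=get_calibration('top'),get_calibration('side')
T=lambda x,y:(260+(x-400)/4,155+y/4); S=lambda x,y:(200+x/4,115+y/4)
# top corners at z=.01
for n,p in dict(TL=(458,100),TR=(610,80),BL=(492,302)).items(): print(n,atz('top',T(*p),.01,ct).round(4))
for n,p in dict(bL=(97,362),bR=(333,350)).items(): print(n,atz('side',S(*p),.005,cs).round(4))
print('pin end top',atz('top',T(460,212),.095,ct).round(4),'ear +y',atz('top',T(533,208),.095,ct).round(4),'hole?',atz('top',T(487,209),.106,ct).round(4))
print('handle tip top@.19',atz('top',T(694,210),.19,ct).round(4))
def tri(uvt,uvs):
    o1,d1=ray('top',uvt,ct);o2,d2=ray('side',uvs,cs)
    A=np.stack([d1,-d2],1);s=np.linalg.lstsq(A,o2-o1,rcond=None)[0]
    return ((o1+s[0]*d1+o2+s[1]*d2)/2).round(4),np.linalg.norm(o1+s[0]*d1-o2-s[1]*d2).round(4)
print('handle tip',tri(T(694,208),S(285,20)))
print('pin end',tri(T(460,212),S(254,258)))
T2=lambda x,y:(150+(x-400)/4,160+(y-400)/4); S2=lambda x,y:(180+x/4,220+(y-400)/4)
print('coil',tri(T2(545,452),S2(121,478)))
for n,p in dict(TL=(500,480),TR=(640,447),BL=(523,560),BR=(658,525)).items(): print('blk',n,atz('top',T2(*p),.04,ct).round(4))
E
python3 fit.py
```

```text
TL [ 0.5845 -0.2411  0.01  ]
TR [ 0.6015 -0.3509  0.01  ]
BL [ 0.4391 -0.2669  0.01  ]
bL [ 0.5837 -0.2431  0.005 ]
bR [ 0.4375 -0.2699  0.005 ]
pin end top [ 0.4903 -0.24    0.095 ] ear +y [ 0.4939 -0.2879  0.095 ] hole? [ 0.491 -0.257  0.106]
handle tip top@.19 [ 0.4802 -0.3749  0.19  ]
handle tip (array([ 0.4816, -0.3772,  0.1781]), np.float64(0.0032))
pin end (array([ 0.4879, -0.2397,  0.0984]), np.float64(0.0037))
coil (array([ 0.5702, -0.0083,  0.1266]), np.float64(0.0044))
blk TL [0.5723 0.0398 0.04  ]
blk TR [ 0.598  -0.0578  0.04  ]
blk BL [0.5156 0.0204 0.04  ]
blk BR [ 0.5423 -0.0727  0.04  ]
```

>>> apply_moves(
  targets=[
    {"translation": [0, 0, 0], "twist": 0.6, "hand": 0},
    {"translation": [0.45, -0.18, 0], "twist": 0, "hand": 0},
    {"translation": [0.45, -0.18, 0], "twist": 0, "hand": 0},
    {"translation": [0.45, -0.18, 0], "twist": 0, "hand": 0},
    {"translation": [0.45, -0.18, 0], "twist": 0, "hand": 0},
    {"translation": [0.45, -0.18, 0], "twist": 0, "hand": 0},
    {"translation": [0.45, -0.18, 0], "twist": 0, "hand": 0},
    {"translation": [0.45, -0.18, 0], "twist": 0, "hand": 0},
  ],
)

```text
time: 1.6
tool_pos: [0.4326, -0.4303, 0.2536]
tool_rot: [0.0, 0.996, 0.084, 0.0]
contact_force: [-0.1, -0.9, 0.1]
gripper_width: 0.0
grasp_force: 0.0
```

```bash
cat >> h.py <<'E'
YAW=.17; O=np.array([.5015,-.3122,0])
def B2W(p,O=O,yaw=YAW):
    c,s=np.cos(yaw),np.sin(yaw); p=np.atleast_2d(p); return np.stack([O[0]+c*p[:,0]-s*p[:,1],O[1]+s*p[:,0]+c*p[:,1],p[:,2]],1)
def W2B(p,O=O,yaw=YAW):
    c,s=np.cos(yaw),np.sin(yaw); d=np.array(p)-O; return np.array([c*d[0]+s*d[1],-s*d[0]+c*d[1],d[2]])
def toolR():
    from scipy.spatial.transform import Rotation as Ro
    q=state()['tool_rot']; return Ro.from_quat([q[1],q[2],q[3],q[0]]).as_matrix()
def rel(target):  # units for translation in tool axes
    return (toolR().T@(np.array(target)-state()['tool_pos'])/.1).round(3)
def info():
    s=state(); R=toolR(); print('t',round(s['time'],2),'tcp',s['tool_pos'].round(4),'brk',W2B(s['tool_pos']).round(4),'yaw',np.arctan2(R[1,0],R[0,0]).round(3),'F',s['contact_force'].round(1),'w',round(s['gripper_width'],3),'g',round(s['grasp_force'],1))
E
python3 -c "
from h import *
info(); im=save('wrist','w0.png')
print(np.array(get_calibration('wrist')['pose']).round(3).tolist())
print(rel(B2W([.012,-.061,.26])[0]))
print(proj('wrist',B2W([[0,0,.095],[0,.073,.095],[-.03,-.061,.178]])))
"
```

```text
t 1.6 tcp [ 0.4326 -0.4303  0.2536] brk [-0.0878 -0.1047  0.2536] yaw 0.169 F [-0.1 -0.9  0.1] w 0.0 g 0.0
[[0.174, 0.949, 0.262, 0.506], [-0.985, 0.168, 0.045, -0.414], [-0.001, -0.266, 0.964, 0.375], [0.0, 0.0, 0.0, 1.0]]
[ 0.942 -0.401 -0.059]
[[146.30674144 105.87988694]
 [ 72.63736401 106.18810729]
 [193.15420954 144.77677068]]
```

View pics/w0.png

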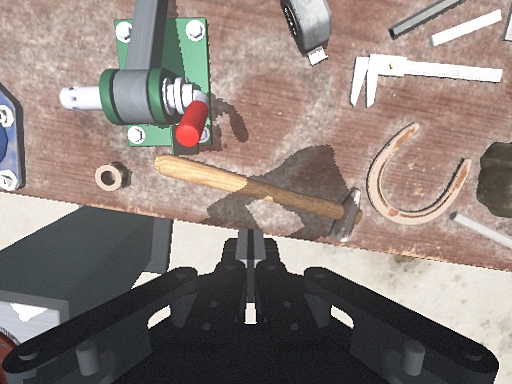

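The wrist view shows the coupling around (140,97), the pin's free end at (62,97), and the red handle's ball at (188,133). My estimate looks about 8 px off, possibly because the arm was still moving. I'll go above the handle and check again once it settles.

>>> apply_moves(
  targets=[
    {"translation": [0.47, -0.2, 0], "twist": 0, "hand": 0},
    {"translation": [0.47, -0.2, 0], "twist": 0, "hand": 0},
    {"translation": [0, 0, 0], "twist": 0, "hand": 0},
    {"translation": [0, 0, 0], "twist": 0, "hand": 0},
  ],
)

```text
time: 2.05
tool_pos: [0.5158, -0.3769, 0.2531]
tool_rot: [0.0, 0.996, 0.085, -0.0]
contact_force: [0.2, -0.6, 0.1]
gripper_width: -0.001
grasp_force: 0.0
```

```bash
python3 -c "
from h import *
info(); im=save('wrist','w1.png')
P=B2W([[0,0,.095],[0,.073,.095],[-.031,-.061,.178],[.091,.055,.01],[.091,-.055,.01],[-.059,.055,.01]])
p=proj('wrist',P); print(p)
for a in p: cv2.drawMarker(im,(int(a[0]),int(a[1])),(255,255,0),0,8)
cv2.imwrite('pics/w1m.png',cv2.resize(im,(800,600))[:,:,::-1])
"
```

```text
t 2.05 tcp [ 0.5158 -0.3769  0.2531] brk [ 0.0032 -0.0662  0.2531] yaw 0.171 F [ 0.2 -0.6  0.1] w -0.001 g 0.0
[[186.22455343 189.4065745 ]
 [117.15260836 189.50256078]
 [242.72219131 253.93689002]
 [153.29891489 102.65419966]
 [240.50300533 102.28799158]
 [163.31160025 214.87608821]]
```

View pics/w1m.png

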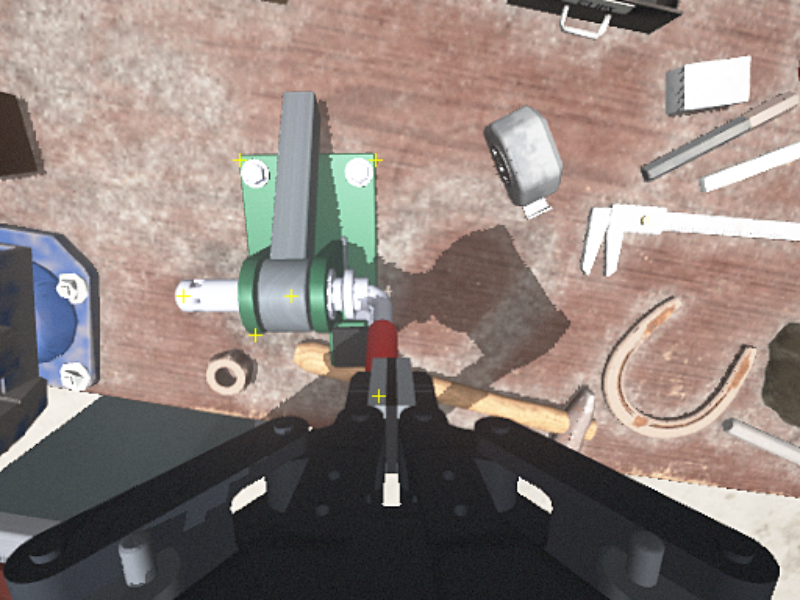

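The projected marks match the picture: pin axis row 295, pin end at (178,295), base corners at (243,155) and (375,155), handle under the fingers at (382,345). Next I'll go down behind the handle.

>>> apply_moves(
  targets=[
    {"translation": [0.15, -0.03, 0], "twist": 0, "hand": 0},
    {"translation": [0, 0, 0.36], "twist": 0, "hand": 0},
    {"translation": [0, 0, 0.36], "twist": 0, "hand": 0},
    {"translation": [0, 0, 0], "twist": 0, "hand": 0},
  ],
)

```text
time: 2.5
tool_pos: [0.5265, -0.3702, 0.1747]
tool_rot: [-0.004, 0.996, 0.084, -0.004]
contact_force: [-0.4, 0.0, -0.8]
gripper_width: -0.002
grasp_force: 0.0
```

```bash
python3 -c "
from h import *
info()
"
```

```text
t 2.5 tcp [ 0.5265 -0.3702  0.1747] brk [ 0.0148 -0.0614  0.1747] yaw 0.167 F [-0.4  0.  -0.8] w -0.002 g 0.0
```

>>> apply_moves(
  targets=[
    {"translation": [-0.12, 0, 0], "twist": 0, "hand": 0},
    {"translation": [-0.09, 0, 0.01], "twist": 0, "hand": 0},
    {"translation": [-0.09, 0, 0.03], "twist": 0, "hand": 0},
    {"translation": [-0.08, 0, 0.05], "twist": 0, "hand": 0},
    {"translation": [-0.07, 0, 0.06], "twist": 0, "hand": 0},
    {"translation": [-0.06, 0, 0.07], "twist": 0, "hand": 0},
  ],
)

```text
time: 3.1
tool_pos: [0.4789, -0.3815, 0.1604]
tool_rot: [0.001, 0.996, 0.084, 0.001]
contact_force: [0.2, -0.3, 4.9]
gripper_width: -0.002
grasp_force: 1.9
```

```bash
python3 -c "
from h import *
info()
"
```

```text
t 3.1 tcp [ 0.4789 -0.3815  0.1604] brk [-0.034  -0.0644  0.1604] yaw 0.169 F [ 0.2 -0.3  4.9] w -0.002 g 1.9
```

>>> apply_moves(
  targets=[
    {"translation": [-0.06, 0, 0.07], "twist": 0, "hand": 0},
    {"translation": [-0.05, 0, 0.07], "twist": 0, "hand": 0},
    {"translation": [-0.03, 0, 0.06], "twist": 0, "hand": 0},
    {"translation": [-0.02, 0, 0.06], "twist": 0, "hand": 0},
    {"translation": [0, 0, 0.03], "twist": 0, "hand": 0},
  ],
)

```text
time: 3.6
tool_pos: [0.4626, -0.3832, 0.1291]
tool_rot: [-0.0, 0.996, 0.084, -0.001]
contact_force: [-1.4, -1.8, 2.9]
gripper_width: -0.001
grasp_force: 1.8
```

```bash
python3 -c "
from h import *
info()
"
```

```text
t 3.6 tcp [ 0.4626 -0.3832  0.1291] brk [-0.0503 -0.0634  0.1291] yaw 0.169 F [-1.4 -1.8  2.9] w -0.001 g 1.8
```

>>> apply_moves(
  targets=[
    {"translation": [0, 0, 0.02], "twist": 0, "hand": 0},
    {"translation": [0, 0, 0.01], "twist": 0, "hand": 0},
  ],
)

```text
time: 3.8
tool_pos: [0.4629, -0.383, 0.1267]
tool_rot: [-0.001, 0.996, 0.084, -0.001]
contact_force: [-2.2, 0.2, 3.9]
gripper_width: 0.002
grasp_force: 1.9
```

>>> apply_moves(
  targets=[
    {"translation": [0, 0, 0.01], "twist": 0, "hand": 0},
    {"translation": [0, 0, 0.0], "twist": 0, "hand": 0},
  ],
)

```text
time: 4.0
tool_pos: [0.4633, -0.3829, 0.126]
tool_rot: [-0.0, 0.996, 0.084, -0.0]
contact_force: [-1.0, -0.2, 1.6]
gripper_width: 0.002
grasp_force: 1.1
```

>>> apply_moves(
  targets=[
    {"translation": [0, 0, 0.01], "twist": 0, "hand": 0},
    {"translation": [0, 0, 0.01], "twist": 0, "hand": 0},
  ],
)

```text
time: 4.2
tool_pos: [0.4634, -0.3831, 0.1258]
tool_rot: [-0.001, 0.996, 0.084, -0.0]
contact_force: [-6.6, 4.2, 13.5]
gripper_width: -0.001
grasp_force: 7.0
```

>>> apply_moves(
  targets=[
    {"translation": [0, 0, 0.01], "twist": 0, "hand": 0},
    {"translation": [0, 0, 0.0], "twist": 0, "hand": 0},
  ],
)

```text
time: 4.4
tool_pos: [0.4635, -0.3831, 0.1257]
tool_rot: [-0.001, 0.996, 0.084, -0.0]
contact_force: [-8.0, 4.4, 15.7]
gripper_width: 0.001
grasp_force: 7.4
```

>>> apply_moves(
  targets=[
    {"translation": [0, 0, -0.05], "twist": 0, "hand": 0},
    {"translation": [0, 0, -0.45], "twist": 0, "hand": 0.3},
    {"translation": [0, 0, -0.45], "twist": 0, "hand": 0.6},
    {"translation": [0.1, -0.3, -0.3], "twist": 0, "hand": 0.6},
    {"translation": [0.1, -0.48, 0], "twist": 0, "hand": 0.6},
    {"translation": [0.1, -0.45, 0], "twist": 0, "hand": 0.6},
    {"translation": [0, 0, 0], "twist": 0, "hand": 0.6},
    {"translation": [0, 0, 0], "twist": 0, "hand": 0.6},
  ],
)

```text
time: 5.2
tool_pos: [0.4726, -0.2557, 0.2478]
tool_rot: [-0.0, 0.996, 0.085, 0.0]
contact_force: [-0.8, -0.3, -0.4]
gripper_width: 0.598
grasp_force: 0.0
```

```bash
python3 -c "
from h import *
info(); im=save('wrist','w2.png')
P=B2W([[0,0.027,.106],[0,.059,.106],[0,.073,.095]])
c=get_calibration('wrist')
p=proj('wrist',P,c); print(p)
import pickle; pickle.dump(c,open('w2.pkl','wb'))
u,v=p[1].astype(int); v0,u0=max(v-40,0),max(u-60,0); print(u0,v0)
A=cv2.resize(im[v0:v0+75,u0:u0+100],(800,600),interpolation=cv2.INTER_CUBIC)
cv2.imwrite('pics/w2m.png',A[:,:,::-1])
"
```

```text
t 5.2 tcp [ 0.4726 -0.2557  0.2478] brk [-0.0189  0.0605  0.2478] yaw 0.171 F [-0.8 -0.3 -0.4] w 0.598 g 0.0
[[283.68542618 172.27277219]
 [250.65496499 172.28211822]
 [236.72291905 170.20509476]]
190 132
```

View pics/w2m.png

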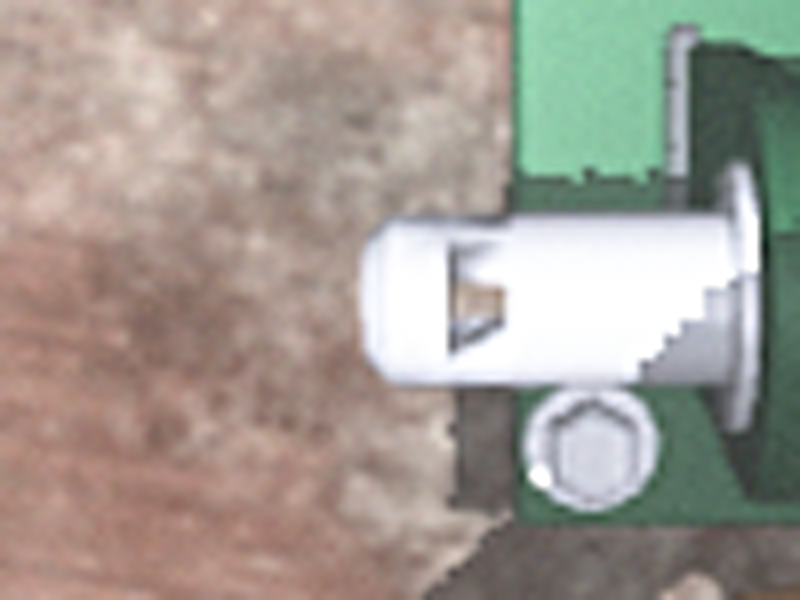

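The close view shows the pin's free end, with the table visible through the cross-hole at crop (477,300), i.e. pixel (249.6,169.5). That puts the hole at bracket y ≈ 0.060, x ≈ +0.001. Next, the clip.

>>> apply_moves(
  targets=[
    {"translation": [0.22, -0.44, -0.05], "twist": 0, "hand": 0.6},
    {"translation": [0.22, -0.44, 0], "twist": 0, "hand": 0.6},
    {"translation": [0.22, -0.44, 0], "twist": 0, "hand": 0.6},
    {"translation": [0.22, -0.44, 0], "twist": 0, "hand": 0.6},
    {"translation": [0.22, -0.44, 0], "twist": 0, "hand": 0.6},
    {"translation": [0, 0, 0], "twist": 0, "hand": 0.6},
    {"translation": [0, 0, 0], "twist": 0, "hand": 0.6},
  ],
)

```text
time: 5.95
tool_pos: [0.5443, -0.0216, 0.2527]
tool_rot: [0.0, 0.996, 0.085, -0.0]
contact_force: [-0.4, -0.7, 0.2]
gripper_width: 0.604
grasp_force: 0.0
```

```bash
python3 -c "
from h import *
info(); im=save('wrist','w3.png'); s=save('side','s3.png')
c=get_calibration('wrist')
p=proj('wrist',[[.557,-.0176,.04],[.57,-.008,.127]],c); print(p)
u,v=p.mean(0).astype(int); v0,u0=max(v-75,0),max(u-100,0); print(u0,v0)
A=cv2.resize(im[v0:v0+150,u0:u0+200],(800,600),interpolation=cv2.INTER_CUBIC)
cv2.imwrite('pics/w3m.png',A[:,:,::-1])
for q in ('r_clip','clip_block'): print(q,[(np.round(r['point'],3).tolist(),round(r['score'],2)) for r in recognise('wrist',q)][:2])
"
```

```text
t 5.95 tcp [ 0.5443 -0.0216  0.2527] brk [0.0914 0.2792 0.2527] yaw 0.17 F [-0.4 -0.7  0.2] w 0.604 g 0.0
[[247.35238908 165.38049484]
 [238.39138004 165.71106737]]
142 90
r_clip [([0.573, -0.006, 0.133], 0.79)]
clip_block [([0.561, -0.013, 0.038], 0.94)]
```

View pics/w3m.png

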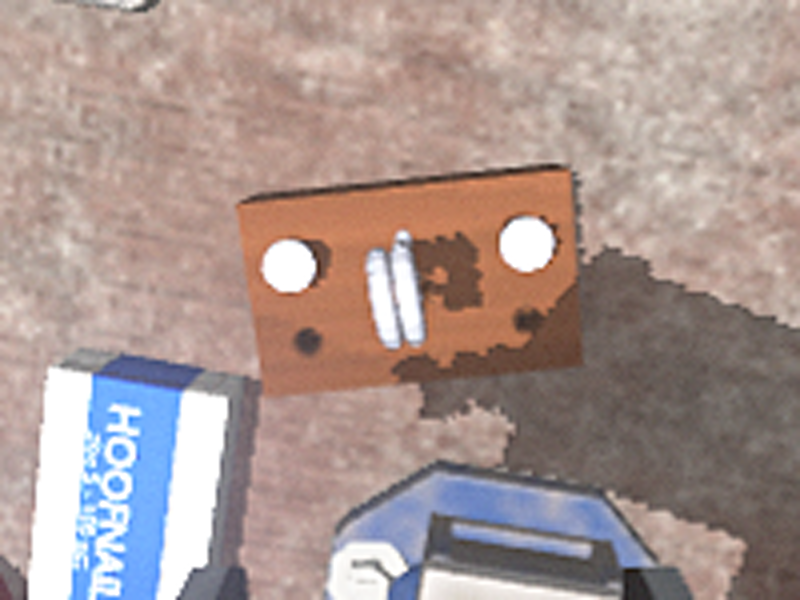

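The picture shows the clip's coil edge-on at crop (397,292), with its plane about 0.14 rad to the left of the tool's x, between two spare pins at (288,265) and (527,243). The carton and vise are nearer, below.

```bash
python3 -c "
from h import *
p=atz('wrist',(241.25,163),.126); print(p, rel([p[0],p[1],.125]))
print('blk',atz('wrist',(142+405/4,90+283/4),.04))
"
```

```text
[ 0.57257065 -0.01044916  0.126     ] [ 0.306 -0.079  1.28 ]
blk [ 0.56168075 -0.01202686  0.04      ]
```

>>> apply_moves(
  targets=[
    {"translation": [0.3, -0.08, 0], "twist": 0, "hand": 0.4},
    {"translation": [0, 0, 0.1], "twist": -0.7, "hand": 0.4},
    {"translation": [0, 0, 0.1], "twist": -0.7, "hand": 0.4},
    {"translation": [0, 0, 0.4], "twist": 0, "hand": 0.4},
    {"translation": [0, 0, 0.1], "twist": 0, "hand": 0.4},
    {"translation": [0, 0, 0], "twist": 0, "hand": 0.4},
    {"translation": [0, 0, 0], "twist": 0, "hand": 0.4},
  ],
)

```text
time: 6.85
tool_pos: [0.5725, -0.0094, 0.1844]
tool_rot: [0.0, 0.988, 0.153, 0.001]
contact_force: [-0.1, -0.9, 0.8]
gripper_width: 0.402
grasp_force: 0.0
```

```bash
python3 -c "
from h import *
info(); im=save('wrist','w4.png')
c=get_calibration('wrist')
s=state();R=toolR();g=s['tool_pos']; P=[g+R[:,2]*.003, g+R[:,2]*.06,[.5726,-.0104,.126]]
p=proj('wrist',P,c); print(p)
u,v=p.mean(0).astype(int); v0,u0=max(v-75,0),max(u-100,0); print(u0,v0)
A=cv2.resize(im[v0:v0+150,u0:u0+200],(800,600),interpolation=cv2.INTER_CUBIC)
cv2.imwrite('pics/w4m.png',A[:,:,::-1])
print(rel([.5726,-.0104,.125]))
"
```

```text
t 6.85 tcp [ 0.5725 -0.0094  0.1844] brk [0.1212 0.2864 0.1844] yaw 0.308 F [-0.1 -0.9  0.8] w 0.402 g 0.0
[[249.75104101 262.58228991]
 [249.77383046 221.42423855]
 [250.97543318 223.00588056]]
150 160
[-0.009  0.008  0.602]
```

View pics/w4m.png

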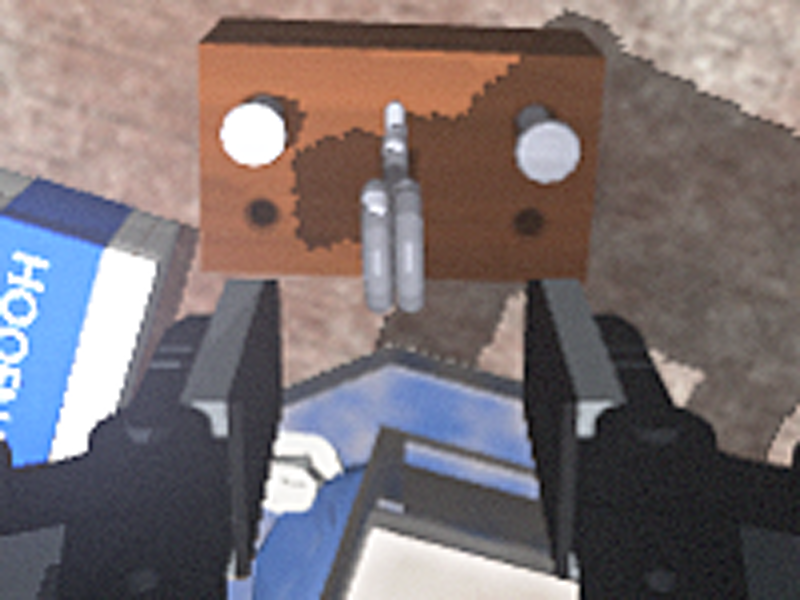

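The view shows the coil at crop (393,245), centred between the pads (265 and 540), with the bent leg on the tool's +x side. I'll go down and grip.

>>> apply_moves(
  targets=[
    {"translation": [0.01, 0, 0.3], "twist": 0, "hand": 0.4},
    {"translation": [0, 0, 0.3], "twist": 0, "hand": 0.4},
    {"translation": [0, 0, 0], "twist": 0, "hand": 0.4},
    {"translation": [0, 0, 0], "twist": 0, "hand": 0},
    {"translation": [0, 0, 0], "twist": 0, "hand": 0},
    {"translation": [0, 0, 0], "twist": 0, "hand": 0},
    {"translation": [0, 0, 0], "twist": 0, "hand": 0},
    {"translation": [0, 0, 0], "twist": 0, "hand": 0},
  ],
)

```text
time: 7.7
tool_pos: [0.5746, -0.0086, 0.1257]
tool_rot: [0.001, 0.988, 0.154, 0.002]
contact_force: [0.3, -0.5, 6.3]
gripper_width: 0.111
grasp_force: 61.1
```

```bash
python3 -c "
from h import *
info()
"
```

```text
t 7.7 tcp [ 0.5746 -0.0086  0.1257] brk [0.1234 0.2868 0.1257] yaw 0.309 F [ 0.3 -0.5  6.3] w 0.111 g 61.1
```

>>> apply_moves(
  targets=[
    {"translation": [0, 0, -0.2], "twist": 0, "hand": 0},
    {"translation": [0, 0, -0.3], "twist": 0, "hand": 0},
    {"translation": [0, 0, -0.4], "twist": 0, "hand": 0},
    {"translation": [0, 0, -0.4], "twist": 0, "hand": 0},
    {"translation": [0, 0, -0.3], "twist": 0.7, "hand": 0},
    {"translation": [0, 0, 0], "twist": 0.7, "hand": 0},
    {"translation": [0, 0, 0], "twist": 0, "hand": 0},
  ],
)

```text
time: 8.4
tool_pos: [0.5733, -0.0084, 0.2847]
tool_rot: [0.0, 0.996, 0.084, 0.001]
contact_force: [0.1, 0.5, -0.6]
gripper_width: 0.108
grasp_force: 60.3
```

>>> apply_moves(
  targets=[
    {"translation": [-0.2, 0.38, 0], "twist": 0, "hand": 0},
    {"translation": [-0.2, 0.38, 0], "twist": 0, "hand": 0},
    {"translation": [-0.2, 0.38, 0], "twist": 0, "hand": 0},
    {"translation": [-0.2, 0.38, 0], "twist": 0, "hand": 0},
    {"translation": [-0.2, 0.38, 0], "twist": 0, "hand": 0},
    {"translation": [-0.15, 0.37, 0], "twist": 0, "hand": 0},
    {"translation": [0, 0, 0], "twist": 0, "hand": 0},
    {"translation": [0, 0, 0], "twist": 0, "hand": 0},
  ],
)

```text
time: 9.2
tool_pos: [0.497, -0.2516, 0.2817]
tool_rot: [-0.001, 0.996, 0.084, -0.001]
contact_force: [-0.7, -0.4, -0.7]
gripper_width: 0.107
grasp_force: 60.3
```

```bash
cat >> h.py <<'E'
def clipview(n):
    info(); im=save('side',n+'.png'); w=save('wrist',n+'w.png'); cw=get_calibration('wrist')
    h=B2W([[0.001,.060,.106]])[0]; t=state()['tool_pos']; 
    a=proj('side',[h,t])[0]; b=proj('wrist',[h],cw)[0]; print('hole side',a,'wrist',b)
    u0,v0=int(a[0]-50),int(a[1]-100); u1,v1=int(b[0]-50),int(b[1]-75); print('crops',u0,v0,u1,v1)
    A=im[max(v0,0):v0+150,u0:u0+100]; C=w[max(v1,0):v1+150,u1:u1+100]
    f=lambda A:cv2.resize(A,(400,600),interpolation=cv2.INTER_CUBIC)
    cv2.imwrite('pics/'+n+'m.png',np.hstack([f(A),f(C)])[:,:,::-1])
E
python3 -c "
from h import *
clipview('p1')
print(rel([*B2W([[.008,.06,.285]])[0]]))
"
```

```text
t 9.2 tcp [ 0.497  -0.2516  0.2817] brk [0.0058 0.0604 0.2817] yaw 0.168 F [-0.7 -0.4 -0.7] w 0.107 g 60.3
hole side [261.36925192 173.25922678] wrist [251.55443092 188.18008   ]
crops 211 73 201 113
[ 0.013  0.015 -0.027]
```

View pics/p1m.png

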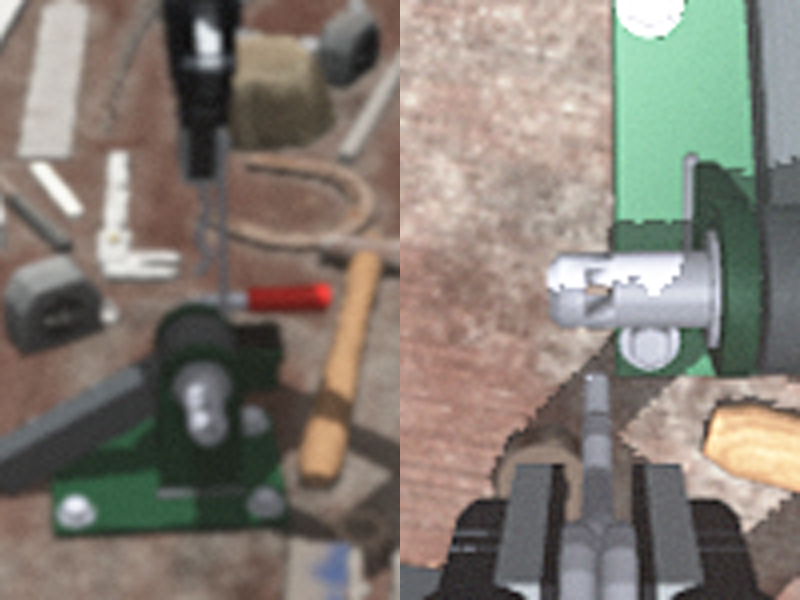

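The side view shows the handle level on its rest, with the grip at (290,297). The clip hangs nearly upright, its straight leg from (222,130) to (226,300). In the wrist view the hole is at (600,288), and the clip is in line with it at column 597. I'll measure the leg against the pin numerically.

```bash
cat >> h.py <<'E'
def plane_y(cam,uv,yb,c=None):
    o,d=ray(cam,uv,c); n=np.array([-np.sin(YAW),np.cos(YAW),0]); t=(yb-n@(o-O))/(n@d); return W2B(o+t*d)
def legcol(im,rows,c0,w=4):
    out=[]
    for r in rows:
        x=im[r,c0-w:c0+w+1].astype(float); s=x[:,0]-x[:,2]; k=np.clip(np.percentile(s,70)-s-6,0,None)
        if k.sum()>8: out.append((r,(k*np.arange(c0-w,c0+w+1)).sum()/k.sum(),k.max()))
    return np.array(out)
E
python3 -c "
from h import *
im=cv2.imread('pics/p1.png')[:,:,::-1]
L=legcol(im,range(104,156),267); print(L.round(1).tolist())
c=get_calibration('side'); 
for r in (110,145):
    print(r)
m=L[(L[:,0]<146)&(L[:,0]>118)]; k=np.polyfit(m[:,0],m[:,1],1); print(k)
for r in (120,145): print(plane_y('side',(np.polyval(k,r),r),.0604,c).round(4))
print('pin end',plane_y('side',(211+206/4,73+424/4),.074,c).round(4))
print('pred tip px',proj('side',B2W([[-.001,.0604,.169]]),c),'bottom hole',proj('side',B2W([[0.001,.06,.106]]),c))
for q in ('r_clip','hitch_pin'):
    r=regions_of('side',q)
    for x in r[:2]:
        ys,xs=np.where(x['pixels']); print(q,round(x['score'],2),xs.min(),xs.max(),ys.min(),ys.max())
        if q=='r_clip':
            for y in range(ys.min(),ys.max()+1,4): print(y,xs[ys==y].tolist())
"
```

```text
[[104.0, 264.8, 12.4], [105.0, 264.9, 12.0], [106.0, 265.0, 12.0], [107.0, 265.3, 9.0], [108.0, 265.8, 3.6], [109.0, 266.0, 5.2], [110.0, 265.1, 10.8], [111.0, 264.9, 19.4], [112.0, 264.9, 27.0], [113.0, 264.8, 26.6], [114.0, 264.8, 28.6], [115.0, 264.8, 28.0], [116.0, 264.8, 31.8], [117.0, 264.7, 34.6], [118.0, 264.8, 30.4], [119.0, 265.0, 30.6], [120.0, 265.3, 29.4], [121.0, 265.5, 27.4], [122.0, 265.2, 26.6], [123.0, 265.1, 26.2], [124.0, 265.1, 26.2], [125.0, 265.2, 25.6], [126.0, 265.3, 22.6], [127.0, 265.2, 24.8], [128.0, 265.0, 27.0], [129.0, 265.1, 30.4], [130.0, 265.8, 23.2], [131.0, 266.3, 16.0], [132.0, 266.5, 14.6], [133.0, 266.3, 16.2], [134.0, 265.8, 19.4], [135.0, 265.0, 23.4], [136.0, 264.9, 23.4], [137.0, 264.9, 24.8], [138.0, 265.1, 25.2], [139.0, 265.7, 24.6], [140.0, 266.3, 22.6], [141.0, 266.3, 23.6], [142.0, 266.4, 25.2], [143.0, 266.4, 26.6], [144.0, 266.4, 25.0], [145.0, 266.5, 16.8], [151.0, 264.8, 9.0], [152.0, 264.8, 13.2], [153.0, 264.8, 10.6]]
110
145
[4.54507796e-02 2.59624363e+02]
[-0.0056  0.0604  0.2493]
[-0.0091  0.0604  0.1851]
pin end [-0.0006  0.074   0.0997]
pred tip px [[262.53420922 151.11321941]] bottom hole [[261.36925192 173.25922678]]
r_clip 0.43 261 268 118 151
118 [267]
122 [262, 263, 264, 265, 266, 267, 268]
126 [262, 263, 264, 265, 266, 267, 268]
130 [261, 262, 266, 267]
134 [261, 262]
138 [262, 263, 264, 265, 266]
142 []
146 [266, 267, 268]
150 [266, 267, 268]
hitch_pin 0.84 258 292 145 183
```

>>> apply_moves(
  targets=[
    {"translation": [0.1, 0, 0.25], "twist": 0, "hand": 0},
    {"translation": [0, 0, 0.23], "twist": 0, "hand": 0},
    {"translation": [0, 0, 0], "twist": 0, "hand": 0},
    {"translation": [0, 0, 0], "twist": 0, "hand": 0},
  ],
)

```text
time: 9.8
tool_pos: [0.5078, -0.2489, 0.2352]
tool_rot: [-0.0, 0.996, 0.085, -0.0]
contact_force: [-0.0, -0.1, -0.0]
gripper_width: 0.108
grasp_force: 60.3
```

```bash
python3 -c "
from h import *
clipview('p2')
im=cv2.imread('pics/p2.png')[:,:,::-1].astype(int); w=cv2.imread('pics/p2w.png')[:,:,::-1].astype(int)
t=W2B(state()['tool_pos']); print('pred tip px x=t-7:',proj('side',B2W([[t[0]-.007,t[1],t[2]-.113],[t[0]-.007,t[1],t[2]-.05],[.0007,.060,.106]])))
print('R-B'); 
for r in range(150,178): print(r,(im[r,252:272,0]-im[r,252:272,2]).tolist(), im[r,252:272,1].tolist() if r%4==0 else '')
print('wrist flare pred',proj('wrist',B2W([[t[0]+.007,t[1],t[2]-.113+.031],[t[0]+.007,t[1],t[2]-.113+.054]])))
"
```

```text
t 9.8 tcp [ 0.5078 -0.2489  0.2352] brk [0.0169 0.0613 0.2352] yaw 0.17 F [-0.  -0.1 -0. ] w 0.108 g 60.3
hole side [261.36925192 173.25922678] wrist [250.08642729 210.86107686]
crops 211 73 200 135
pred tip px x=t-7: [[257.45303954 167.31591029]
 [257.5629256  144.58276192]
 [261.49640193 173.2541327 ]]
R-B
150 [22, 13, 3, -2, -5, 1, -1, -4, -4, -5, -3, -3, 0, -1, -2, -1, 2, 6, 6, 13] 
151 [14, 8, -1, -3, -6, -3, -3, -3, -4, -3, -3, 0, -2, -2, -2, 7, 14, 17, 18, 20] 
152 [8, 1, 0, -4, -4, -7, -2, -4, -2, -3, -2, -1, 1, -2, 2, 5, 18, 20, 22, 23] [60, 50, 54, 73, 87, 89, 77, 67, 70, 85, 74, 59, 51, 49, 53, 65, 91, 115, 118, 121]
153 [3, -2, -1, -3, -6, -3, -5, -4, -6, -3, -3, 0, -2, -3, 0, 3, 10, 15, 20, 18] 
154 [0, -2, -1, -1, -2, -4, -4, -4, -4, -3, -2, -2, 0, -2, -1, 1, 2, 6, 7, 12] 
155 [0, 1, -1, -4, -2, -5, -3, -2, -3, -3, -4, -1, -1, 1, -2, 2, 3, 4, 4, 7] 
156 [0, 2, -1, -3, -5, -6, -4, -3, -4, -5, -2, -3, -2, -1, 1, -2, -1, 1, 2, 8] [48, 54, 58, 74, 88, 88, 76, 70, 75, 82, 73, 60, 58, 56, 58, 55, 48, 42, 31, 28]
157 [3, -2, -4, -6, -3, -5, -1, -5, 0, -2, -4, -2, -1, 0, 2, 0, 
[... 1417 characters left out ...]
 -7, -8, -8, -8, -8, -7, -5, -3, 0, -2, 0, 6] [42, 41, 52, 68, 80, 84, 97, 110, 117, 120, 118, 119, 114, 111, 90, 72, 50, 40, 39, 40]
173 [-1, -1, 0, -4, -4, -3, -3, -5, -6, -8, -6, -5, -7, -6, -7, -2, 2, 1, 3, 5] 
174 [1, 0, 0, 0, -4, -6, -5, -5, -7, -4, -6, -6, -8, -8, -6, -3, -2, 2, 1, 0] 
175 [-2, 2, 1, 0, 0, -3, -6, -2, -4, -7, -8, -6, -8, -6, -4, -3, 2, 1, -1, -2] 
176 [-1, -1, 0, 2, 0, 0, -6, -6, -7, -7, -8, -8, -8, -7, -6, -3, 1, -2, -1, -4] [38, 43, 39, 36, 42, 53, 76, 94, 100, 116, 117, 120, 117, 112, 91, 61, 45, 36, 51, 76]
177 [0, -3, -1, -2, -3, -2, -3, -3, -6, -8, -8, -7, -8, -7, -6, -1, -2, -1, 2, -4] 
wrist flare pred [[249.82693891 202.82011519]
 [249.88159262 212.67785108]]
```

```bash
python3 -c "
from h import *
im=cv2.imread('pics/p2.png').astype(float)[:,:,1]; w=cv2.imread('pics/p2w.png').astype(int)
def cen(r,a,b,th):
    x=im[r,a:b]; k=np.clip(x-th,0,None); return (k*np.arange(a,b)).sum()/k.sum()
L=np.array([(r,cen(r,259,265,np.sort(im[r,259:266])[1])) for r in range(148,162)]); print(L[:,1].round(2))
for r in (150,160): print('leg',plane_y('side',(L[L[:,0]==r][0,1],r),.0613).round(4))
# pin edges, half level
for r in range(166,190,2):
    x=im[r,250:275]; th=75; i=np.where(x>th)[0]
    if len(i)<4: continue
    a,b=i[0],i[-1]; l=a-(x[a]-th)/(x[a]-x[a-1]); rr=b+(x[b]-th)/(x[b]-x[b+1]); print(r,round(250+l,1),round(250+rr,1),round(250+(l+rr)/2,2))
ax=B2W([[0.0,y,.095] for y in (.04,.05,.06,.07,.074)]); print('axis pred',proj('side',ax).round(1).tolist())
for r in (190,196,200,204,208,212,216): print(r,w[r,238:262,1].tolist())
"
```

```text
[263.17 262.47 261.09 261.09 260.88 260.67 260.65 260.67 260.69 261.13
 260.99 261.1  261.22 261.24]
leg [0.0024 0.0613 0.1728]
leg [0.0018 0.0613 0.1452]
166 255.7 266.5 261.13
168 254.8 267.2 261.0
170 254.5 267.5 261.0
172 255.6 266.8 261.21Traceback (most recent call last):
  File "<string>", line 12, in <module>
    a,b=i[0],i[-1]; l=a-(x[a]-th)/(x[a]-x[a-1]); rr=b+(x[b]-th)/(x[b]-x[b+1]); print(r,round(250+l,1),round(250+rr,1),round(250+(l+rr)/2,2))
                                                                      ~^^^^^
IndexError: index 25 is out of bounds for axis 0 with size 25
```

```bash
python3 -c "
from h import *
im=cv2.imread('pics/p2.png').astype(float)[:,:,1]; w=cv2.imread('pics/p2w.png').astype(int)
for r in range(172,188,2): print(r,im[r,252:273].astype(int).tolist())
ax=B2W([[0.0,y,.095] for y in (.04,.05,.06,.07,.074)]); print('axis pred',proj('side',ax).round(1).tolist())
for r in (190,196,200,204,208,212,216): print(r,w[r,238:262,1].tolist())
"
```

```text
172 [42, 41, 52, 68, 80, 84, 97, 110, 117, 120, 118, 119, 114, 111, 90, 72, 50, 40, 39, 40, 46]
174 [42, 37, 41, 46, 58, 69, 85, 99, 103, 100, 101, 104, 106, 108, 84, 51, 41, 39, 42, 51, 68]
176 [38, 43, 39, 36, 42, 53, 76, 94, 100, 116, 117, 120, 117, 112, 91, 61, 45, 36, 51, 76, 104]
178 [39, 43, 35, 41, 38, 48, 75, 94, 110, 114, 116, 114, 111, 109, 98, 76, 48, 40, 44, 61, 85]
180 [40, 38, 38, 40, 41, 47, 60, 85, 95, 92, 89, 89, 90, 90, 87, 67, 49, 42, 42, 63, 81]
182 [39, 42, 45, 40, 42, 42, 53, 66, 79, 82, 87, 83, 82, 77, 65, 52, 40, 40, 41, 50, 50]
184 [39, 41, 42, 40, 35, 38, 40, 41, 47, 51, 59, 59, 52, 45, 42, 40, 38, 41, 37, 42, 51]
186 [40, 42, 39, 42, 34, 35, 37, 42, 36, 38, 39, 37, 37, 38, 42, 37, 38, 37, 43, 45, 50]
axis pred [[261.1, 171.9], [261.4, 174.4], [261.7, 176.9], [262.1, 179.5], [262.2, 180.6]]
190 [173, 177, 173, 172, 161, 160, 171, 193, 173, 111, 117, 121, 118, 118, 121, 103, 90, 107, 113, 116, 114, 109, 111, 111]
196 [156, 174, 171, 165, 161, 164, 167, 144, 93, 99, 102, 92, 100, 98, 96, 103, 106, 114, 113, 111, 107, 106, 107, 111]
200 [149, 165, 161, 160, 156, 155, 149, 146, 151, 151, 156, 157, 155, 151, 160, 163, 158, 165, 163, 161, 159, 157, 160, 162]
204 [169, 188, 182, 184, 178, 173, 179, 154, 101, 119, 132, 139, 159, 169, 174, 183, 188, 184, 184, 191, 188, 188, 183, 190]
208 [176, 198, 200, 202, 208, 208, 213, 193, 153, 147, 150, 159, 160, 157, 133, 148, 213, 230, 225, 226, 224, 225, 226, 227]
212 [165, 187, 187, 196, 200, 202, 211, 190, 110, 126, 147, 160, 161, 161, 142, 151, 196, 189, 191, 188, 191, 188, 191, 188]
216 [144, 163, 163, 170, 162, 169, 169, 169, 153, 121, 109, 100, 107, 101, 109, 147, 174, 166, 166, 164, 167, 163, 163, 162]
```

>>> apply_moves(
  targets=[
    {"translation": [-0.024, 0.009, 0.05], "twist": 0, "hand": 0},
    {"translation": [0, 0, 0.05], "twist": 0, "hand": 0},
    {"translation": [0, 0, 0.03], "twist": 0, "hand": 0},
    {"translation": [0, 0, 0.03], "twist": 0, "hand": 0},
    {"translation": [0, 0, 0], "twist": 0, "hand": 0},
  ],
)

```text
time: 10.4
tool_pos: [0.5051, -0.251, 0.2185]
tool_rot: [-0.0, 0.996, 0.084, -0.0]
contact_force: [0.1, -0.0, -1.1]
gripper_width: 0.106
grasp_force: 60.3
```

>>> apply_moves(
  targets=[
    {"translation": [0, 0, 0.02], "twist": 0, "hand": 0},
    {"translation": [0, 0, 0.02], "twist": 0, "hand": 0},
    {"translation": [0, 0, 0], "twist": 0, "hand": 0},
  ],
)

```text
time: 10.7
tool_pos: [0.5053, -0.251, 0.2149]
tool_rot: [-0.0, 0.996, 0.084, -0.0]
contact_force: [-0.6, 0.2, -0.9]
gripper_width: 0.106
grasp_force: 60.3
```

>>> apply_moves(
  targets=[
    {"translation": [0, 0, 0.02], "twist": 0, "hand": 0},
    {"translation": [0, 0, 0.0], "twist": 0, "hand": 0},
  ],
)

```text
time: 10.9
tool_pos: [0.5054, -0.251, 0.213]
tool_rot: [-0.0, 0.996, 0.084, -0.0]
contact_force: [0.3, 0.1, -0.2]
gripper_width: 0.108
grasp_force: 60.3
```

>>> apply_moves(
  targets=[
    {"translation": [0, 0, 0.02], "twist": 0, "hand": 0},
    {"translation": [0, 0, 0.02], "twist": 0, "hand": 0},
  ],
)

```text
time: 11.1
tool_pos: [0.5055, -0.2511, 0.2093]
tool_rot: [0.0, 0.996, 0.084, 0.0]
contact_force: [0.1, 0.7, -0.1]
gripper_width: 0.11
grasp_force: 60.3
```

>>> apply_moves(
  targets=[
    {"translation": [0, 0, 0.02], "twist": 0, "hand": 0},
    {"translation": [0, 0, 0.02], "twist": 0, "hand": 0},
  ],
)

```text
time: 11.3
tool_pos: [0.5054, -0.2511, 0.2051]
tool_rot: [-0.0, 0.996, 0.084, -0.0]
contact_force: [-0.2, 0.1, -0.6]
gripper_width: 0.107
grasp_force: 60.3
```

>>> apply_moves(
  targets=[
    {"translation": [0, 0, 0.03], "twist": 0, "hand": 0},
    {"translation": [0, 0, 0.03], "twist": 0, "hand": 0},
  ],
)

```text
time: 11.5
tool_pos: [0.5054, -0.2511, 0.199]
tool_rot: [-0.0, 0.996, 0.084, -0.0]
contact_force: [0.1, -0.1, -0.3]
gripper_width: 0.108
grasp_force: 60.3
```

>>> apply_moves(
  targets=[
    {"translation": [0, 0, 0.03], "twist": 0, "hand": 0},
    {"translation": [0, 0, 0.02], "twist": 0, "hand": 0},
  ],
)

```text
time: 11.7
tool_pos: [0.5053, -0.251, 0.1938]
tool_rot: [-0.0, 0.996, 0.084, -0.0]
contact_force: [-0.4, 0.4, -0.5]
gripper_width: 0.107
grasp_force: 60.3
```

```bash
python3 -c "
from h import *
clipview('p3')
im=cv2.imread('pics/p3.png').astype(int)[:,:,1]
for r in range(150,196,3): print(r,im[r,250:273].tolist())
"
```

```text
t 11.7 tcp [ 0.5053 -0.251   0.1938] brk [0.0141 0.0596 0.1938] yaw 0.169 F [-0.4  0.4 -0.5] w 0.107 g 60.3
hole side [261.36925192 173.25922678] wrist [249.71683889 224.03796669]
crops 211 73 199 149
150 [115, 113, 96, 80, 51, 36, 35, 31, 36, 42, 64, 85, 79, 67, 57, 62, 76, 88, 93, 99, 97, 100, 81]
153 [79, 66, 62, 69, 72, 71, 76, 80, 79, 73, 79, 85, 81, 67, 60, 56, 52, 58, 70, 88, 101, 99, 95]
156 [48, 45, 46, 53, 59, 56, 63, 80, 82, 73, 74, 76, 84, 73, 63, 57, 56, 57, 49, 43, 33, 35, 30]
159 [48, 45, 49, 53, 55, 53, 60, 68, 80, 75, 69, 73, 77, 70, 54, 52, 54, 52, 50, 43, 41, 38, 35]
162 [53, 46, 45, 46, 48, 58, 81, 85, 71, 57, 51, 74, 93, 82, 57, 44, 45, 42, 45, 44, 44, 41, 42]
165 [50, 44, 40, 44, 44, 59, 82, 86, 91, 91, 87, 87, 92, 89, 92, 85, 67, 58, 48, 41, 42, 39, 40]
168 [41, 31, 38, 40, 64, 77, 84, 89, 99, 108, 111, 107, 98, 100, 108, 99, 92, 85, 65, 46, 37, 36, 38]
171 [41, 40, 34, 45, 63, 85, 96, 100, 96, 105, 114, 106, 99, 98, 109, 105, 96, 79, 61, 46, 38, 39, 41]
174 [42, 40, 37, 40, 42, 45, 58, 71, 83, 95, 101, 94, 99, 97, 106, 105, 88, 58, 41, 41, 43, 52, 72]
177 [42, 37, 40, 43, 38, 36, 44, 50, 72, 94, 112, 119, 122, 124, 121, 113, 97, 70, 46, 40, 47, 71, 100]
180 [49, 38, 40, 43, 36, 40, 40, 45, 65, 86, 91, 93, 91, 88, 90, 92, 88, 73, 47, 38, 44, 58, 81]
183 [39, 38, 39, 41, 43, 45, 39, 41, 46, 48, 67, 72, 78, 75, 74, 64, 55, 41, 37, 42, 39, 44, 53]
186 [45, 42, 42, 41, 41, 43, 38, 39, 39, 39, 40, 38, 39, 39, 39, 39, 39, 39, 32, 40, 41, 44, 51]
189 [42, 42, 40, 41, 44, 42, 37, 39, 38, 39, 34, 42, 42, 37, 38, 40, 40, 37, 39, 41, 44, 46, 53]
192 [48, 40, 39, 38, 41, 44, 39, 39, 39, 35, 42, 41, 40, 38, 39, 43, 41, 40, 39, 36, 44, 47, 46]
195 [52, 51, 53, 49, 57, 54, 55, 55, 56, 50, 53, 52, 53, 55, 55, 58, 59, 54, 55, 60, 61, 59, 59]
```

>>> apply_moves(
  targets=[
    {"translation": [0, 0, 0.03], "twist": 0, "hand": 0},
    {"translation": [0, 0, 0.02], "twist": 0, "hand": 0},
  ],
)

```text
time: 12.0
tool_pos: [0.5055, -0.2511, 0.1892]
tool_rot: [0.0, 0.996, 0.084, 0.0]
contact_force: [0.1, -0.2, -0.5]
gripper_width: 0.108
grasp_force: 60.3
```

>>> apply_moves(
  targets=[
    {"translation": [0, 0, 0.02], "twist": 0, "hand": 0},
    {"translation": [0, 0, 0.02], "twist": 0, "hand": 0},
  ],
)

```text
time: 12.2
tool_pos: [0.5054, -0.2511, 0.1851]
tool_rot: [0.0, 0.996, 0.084, -0.0]
contact_force: [0.1, -0.3, -1.1]
gripper_width: 0.11
grasp_force: 60.3
```

>>> apply_moves(
  targets=[
    {"translation": [0, 0, 0.02], "twist": 0, "hand": 0},
    {"translation": [0, 0, 0.02], "twist": 0, "hand": 0},
  ],
)

```text
time: 12.4
tool_pos: [0.5055, -0.2511, 0.1812]
tool_rot: [0.0, 0.996, 0.084, 0.0]
contact_force: [-0.2, 0.7, -0.0]
gripper_width: 0.108
grasp_force: 60.3
```

>>> apply_moves(
  targets=[
    {"translation": [0, 0, 0.02], "twist": 0, "hand": 0},
    {"translation": [0, 0, 0.02], "twist": 0, "hand": 0},
  ],
)

```text
time: 12.6
tool_pos: [0.5061, -0.2512, 0.1779]
tool_rot: [0.0, 0.996, 0.084, 0.001]
contact_force: [1.4, 1.8, 4.2]
gripper_width: 0.11
grasp_force: 60.8
```

>>> apply_moves(
  targets=[
    {"translation": [0, 0, 0.02], "twist": 0, "hand": 0},
    {"translation": [0, 0, 0.02], "twist": 0, "hand": 0},
  ],
)

```text
time: 12.8
tool_pos: [0.5063, -0.2513, 0.1747]
tool_rot: [0.0, 0.996, 0.084, 0.001]
contact_force: [-1.1, 2.1, 7.4]
gripper_width: 0.109
grasp_force: 61.3
```

>>> apply_moves(
  targets=[
    {"translation": [0, 0, 0.02], "twist": 0, "hand": 0},
    {"translation": [0, 0, 0.02], "twist": 0, "hand": 0},
  ],
)

```text
time: 13.0
tool_pos: [0.5066, -0.2514, 0.172]
tool_rot: [0.001, 0.996, 0.084, 0.001]
contact_force: [-0.6, 2.6, 12.1]
gripper_width: 0.11
grasp_force: 62.0
```

>>> apply_moves(
  targets=[
    {"translation": [0, 0, 0.02], "twist": 0, "hand": 0},
    {"translation": [0, 0, 0.01], "twist": 0, "hand": 0},
  ],
)

```text
time: 13.2
tool_pos: [0.5062, -0.2513, 0.1681]
tool_rot: [0.0, 0.996, 0.084, 0.001]
contact_force: [-0.4, 2.2, 7.3]
gripper_width: 0.11
grasp_force: 61.4
```

>>> apply_moves(
  targets=[
    {"translation": [0, 0, 0.02], "twist": 0, "hand": 0},
    {"translation": [0, 0, 0.02], "twist": 0, "hand": 0},
  ],
)

```text
time: 13.4
tool_pos: [0.5059, -0.2512, 0.163]
tool_rot: [0.0, 0.996, 0.084, 0.001]
contact_force: [0.3, 0.9, 4.1]
gripper_width: 0.109
grasp_force: 60.9
```

>>> apply_moves(
  targets=[
    {"translation": [0, 0, 0.02], "twist": 0, "hand": 0},
    {"translation": [0, 0, 0.02], "twist": 0, "hand": 0},
  ],
)

```text
time: 13.6
tool_pos: [0.5053, -0.251, 0.1574]
tool_rot: [-0.0, 0.996, 0.084, -0.0]
contact_force: [1.7, 0.3, -2.5]
gripper_width: 0.107
grasp_force: 60.1
```

>>> apply_moves(
  targets=[
    {"translation": [0, 0, 0.02], "twist": 0, "hand": 0},
    {"translation": [0, 0, 0.01], "twist": 0, "hand": 0},
  ],
)

```text
time: 13.8
tool_pos: [0.505, -0.251, 0.1545]
tool_rot: [-0.0, 0.996, 0.084, -0.001]
contact_force: [1.0, -0.6, 0.7]
gripper_width: 0.112
grasp_force: 60.5
```

>>> apply_moves(
  targets=[
    {"translation": [0, 0, 0], "twist": 0, "hand": 0.3},
    {"translation": [0, 0, 0], "twist": 0, "hand": 0.3},
    {"translation": [0, 0, 0], "twist": 0, "hand": 0.3},
    {"translation": [0, 0, 0], "twist": 0, "hand": 0.3},
    {"translation": [0, 0, -0.2], "twist": 0, "hand": 0.3},
    {"translation": [0, 0, -0.4], "twist": 0, "hand": 0.3},
    {"translation": [0, 0, -0.4], "twist": 0, "hand": 0.3},
    {"translation": [0, 0, 0], "twist": 0, "hand": 0.3},
  ],
)

```text
time: 14.6
tool_pos: [0.5081, -0.2529, 0.2632]
tool_rot: [0.004, 0.996, 0.084, 0.005]
contact_force: [0.9, 0.1, 1.2]
gripper_width: 0.302
grasp_force: 0.0
```

```bash
python3 -c "
from h import *
clipview('p4')
P=B2W([[.007,.06,.151],[.007,.06,.163]])
print(proj('side',P),proj('wrist',P))
"
```

```text
t 14.6 tcp [ 0.5081 -0.2529  0.2632] brk [0.0166 0.0573 0.2632] yaw 0.169 F [0.9 0.1 1.2] w 0.302 g 0.0
hole side [261.36925192 173.25922678] wrist [248.72900286 202.23208783]
crops 211 73 198 127
[[258.94208487 157.6742354 ]
 [258.97417891 153.33830837]] [[248.6247402  210.83494124]
 [248.59527516 215.52917501]]
```

View pics/p4m.png

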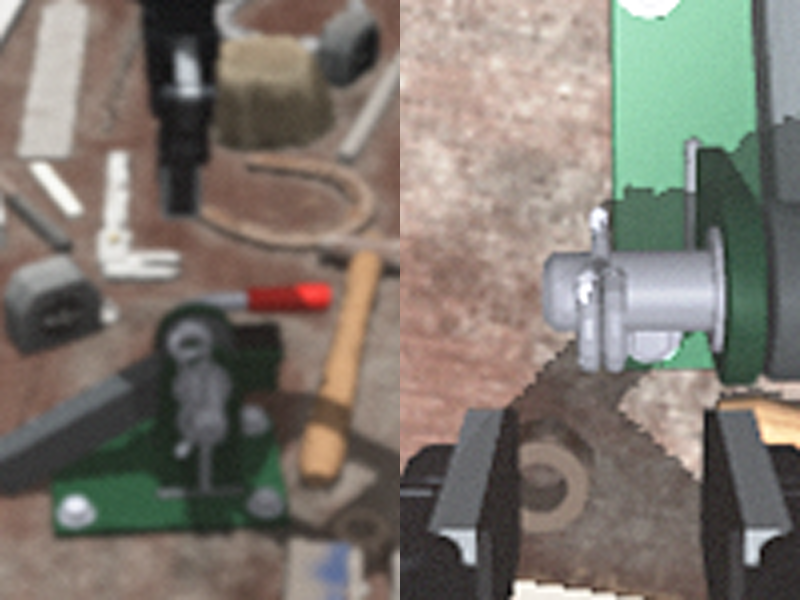

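The final view shows the clip let go with its coil at (187,342), against a predicted home position of (192,339). The straight leg emerges below the pin at (206,465), the bent leg is round the pin, and the handle is level.

```bash
python3 -c "
from plant import *
print(job_done())"
```

```text
the job is handed in; nothing more can be done
None
```

I handed the job in with the handle folded level on its rest, the clip snapped home over the pin and let go, and no push reading above about 18 N; `job_done()` gave no verdict.

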